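# Move the model to the scan mark and index the 3D scanner to its scanning notch

## Task

Get the desk scanner ready for the next scan: slide the clay model on its white plinth across the desk, without lifting or tipping it, until it is centred in the bracketed scan mark. Then pull the sprung selector knob on the sloping panel outward, turn it anticlockwise (facing the panel) past the first notch to the second and last notch, and let it spring fully home there, feeling for the notch if it does not drop in. Let go of everything and leave the other things on the desk where they are.

Things in the scene. Friction and masses are not known exactly. Their poses are not given: they have to be found in the camera images.
- model: Brown clay model fixed on a round white plinth, loose on the desk, 100 mm high in all, 0.4 to 0.8 kg. Plinth 120 mm in diameter, 18 mm high; on it a clay plate 104 x 98 mm, top 27 mm up, with one tall middle slab and a low slab (to 50 mm up) each side, centred 37 mm off along y, 16 mm thick. Origin: centre of the underside, z up. Starts in the wait mark; its final yaw does not matter.
- model_grip (a point): Where to hold the model: on its middle slab, 75 mm above the desk, axes those of the model. The slab is 70 mm along x, 26 mm thick along y, and reaches from 27 to 100 mm above the desk. Held much higher than this point, the model may tip as it slides.
- scan_mark: Goal place of the model: white lines printed flat on the desk, four corner brackets of a 150 mm square with a 60 mm cross in the middle. Origin: its centre, at desk height. Nothing to bump into. It is left or right of the wait mark, about 0.2 m away.
- wait_mark: White circle, 144 mm in diameter, printed flat on the desk, where the model starts. Origin: its centre.
- selector_grip (a point): Grip point of the knob, on its axis, inside its black bar: 66 mm long (this frame's x), 18 mm thick (y); its outer face is 15 mm outward, its inner face 19 mm inward, the panel 55 mm inward when home. z is the knob's axis, out of the panel, 35 degrees from vertical, leaning the way the panel faces. x points along the knob's steel pointer. The frame moves and turns with the knob.
- pointer_tip (a point): Outer end of the flat steel pointer (7 mm wide, 8 mm thick) that the knob carries close to the panel, 56 mm from the axis; it drops into the ring's notches. Axes those of selector_grip.
- dial_centre (a point): Where the knob's axis meets the panel; fixed, 95 mm above the desk; axes those of the stand. Around it on the panel stands a steel ring, 82 to 110 mm in diameter, 9 mm high, with one wide park gap (right of its upper end) and, anticlockwise from it, two narrow notches.
- stand: Fixed scanner stand; origin on the desk, x from its front to its back, y to its left as one faces its front, z up; its front faces roughly the robot's right. Its grey panel, 150 x 150 mm, slopes at 35 degrees, facing up and towards -x; face centre at x -15, z 95 mm. A 24 mm mast at x 88 mm carries the white scanner (x 58 to 118, y -75 to 75, z 350 to 420 mm), which nods as the knob turns.
- selector_pull (a joint): How far the knob is pulled out along its axis, in m: 0 home, 0.015 at the stop. Spring: 6 N at home, about 10 N at the stop. The pointer rises clear of the ring at 0.008; let go between notches, it rests on the ring at about 0.007 and does not turn by itself. Over a notch or the park gap it springs back to 0.
- selector_turn (a joint): Knob angle in rad, growing anticlockwise seen from outside (right-handed about selector_grip's z); stops at -0.15 and 1.5. Starts near 0 in the wide park gap. The first notch is nominally at 0.62, the last at 1.20, but the ring was fitted by hand: both are off together by up to 0.2 either way, unmeasured. Pointer play in a notch: 0.04 each way. Turns easily when pulled clear.
- mug: White mug, 80 mm in diameter, 95 mm high, handle at its +y; origin at the centre of its underside. Leave alone.
- mouse: Black computer mouse, 100 x 60 x 30 mm; origin at the centre of its underside. Leave alone.
- tape_roll: Roll of tape lying flat, 90 mm in diameter, 24 mm high; origin at the centre of its underside. Leave alone.
- ball_stand: White 44 mm calibration ball on a steel stem and 70 mm round foot, 100 mm high in all; origin at the centre of its underside. Leave alone.
- sample_box: Cardboard box 90 x 70 x 45 mm; origin at the centre of its underside. Leave alone.
- clay_offcut: Flat brown clay piece 80 x 50 x 18 mm lying on the desk; origin at the centre of its underside. Leave alone.
There are look-alikes about, which are no part of the job. Leave any black or yellow look-alike of the model alone.

How it is judged (in metres and radians):
On the way, in this order (a step that is already met when the one before it is completed fails the run):
1. the model stands at rest in the scan mark, let go (horizontal distance between model and scan_mark below 0.016 m and linear speed of model below 0.02 m/s and contact force between the fingers and model below 0.1 N), for 0.2 s.
2. the selector knob is pulled out clear of its ring (value of joint selector_pull above 0.0085 m), for 0.1 s.
3. the knob is fully home in the last notch (value of joint selector_turn above 0.92 rad and value of joint selector_pull below 0.0025 m), for 0.2 s.
At the end, for the whole second after the job is handed in: The model stands upright and at rest on the desk, its centre within 16 mm of the scan mark's centre; the knob is home (pulled out less than 2.5 mm) in the last notch (turn above 0.92 rad, where the first notch cannot be) (all of step 3 and horizontal distance between model and scan_mark below 0.016 m and height (world z) of model below 0.004 m and angle between model's own z axis and vertical below 0.05 rad and linear speed of model below 0.02 m/s); the robot touches nothing.
It fails at once if the model is lifted more than 10 mm off the desk (height (world z) of model above 0.01 m).
It fails at once if the model is tipped by more than 0.2 rad (angle between model's own z axis and vertical above 0.2 rad).
It fails at once if a bystander is moved by more than 25 mm (distance of any of mug, mouse, tape_roll, ball_stand, sample_box, clay_offcut from where it was at the start of the episode above 0.025 m).
It also fails if it takes over 58 s, if anything falls off the work surface, if the arm or the gripper's body presses on something with over 40 N, if the wrist force passes 120 N, or if a joint passes its speed limit or range.

## Robot

A 6-joint arm with a two-finger parallel gripper is mounted at the origin on the work surface. World frame = base frame: x ahead of the robot, y to its left, z up, the work surface at z = 0. Lengths are in mm, angles in rad, forces in N, time in s.
With the tool pointing down it reaches from about 400 to 925 mm from the base axis. Payload 12.5 kg.
Tool frame: the origin (TCP) lies at the very end of the fingers, on their centre line; the grasp point (between the pads) lies 19 mm behind it; z points along the fingers, y is the direction in which the jaws open and shut (so a half turn about z gives the same grasp; the last joint's range is limited). The gripper opens to 95 mm and grips with 3 to 60 N. Pads are 20 mm wide; open, the fingers measure 119 mm over their backs; the gripper's body (75 mm by 180 mm) begins 59 mm behind the grasp point.
Start: joints at [-1.397, 0.491, 1.559, -0, 1.092, -0.106], TCP at [172.625, -600.706, 214.661] pointing down, gripper open.
Joint ranges: [-3.1, 3.1], [-0.84, 2.19], [0.05, 2.79], [-1.13, 4.28], [0.06, 2.93], [-2.69, 2.69]. Speed limits (rad/s): [2.22, 2.22, 2.79, 3.14, 3.14, 3.14].

## Interface

Orientations are given as [roll, pitch, yaw] about the fixed x, y, z axes, in that order (R = Rz(yaw) Ry(pitch) Rx(roll)).
In Python, from cell import env, read_camera, get_calibration gives the robot as it stands.
- The arm moves only by the tool arm_command, never from a script. Its argument "targets" is a list of rows, each a list of 3 entries, a list of its own where there are three numbers: the turn, a rotation vector about the tool's x, y, z in rad, then the shift along the tool's x, y, z in m, then the closure in counts, from 0 (fully open) to 255 (shut). In form: [[[rx, ry, rz], [tx, ty, tz], fingers], ...]. A call has 1 to 8 rows; each row is the pose to reach, as a shift and turn from the pose commanded when the call began, along the tool's axes at that moment; what a row does not reach only later rows make up. A row lasts 1/10 s, in which the tool goes at most 50 mm and 8.59 degrees, less where a joint would pass 70% of its speed; a pose out of reach is approached as far as the arm can. A call with a gripper value outside its range is refused whole. The fingers move at their own pace and stop on an object; the grip force is fixed at half the most. Time passes only in rows, so rows that repeat a pose let the fingers close. It gives the time, the measured TCP pose, the force and the opening at its end, in the units of the state.
- env.state(): the state, without advancing time (a new reading comes with each control period).
- read_camera(name): name is "scene" or "top" or "wrist"; returns (picture, depth): 384x512x3 uint8, blue, green, red; 384x512 float32, mm along the optical axis (not along the pixel's ray), 0 where there is no reading.
- get_calibration(name): a dict with "vfov" (degrees; the focal length in pixels is half the picture's height over the tangent of half this angle, whatever the lens; pixels are square), "cx", "cy" (the principal point, pixels), "world_from_camera" (4x4, takes a point from camera to world coordinates). Camera axes: x right, y down, z forward; pixel columns grow to the right and rows downward; lengths in mm; the calibration is good to about 2 mm. A picture is of the moment at which its call begins: read the wrist's pose just before it. get_calibration takes no time and is no camera call; for the wrist camera it gives the pose at the moment of the call.
- env.job_done(): hands the job in, once; it reports no verdict.
The state is a dict: "t": time; "joints": joint angles; "qvel": joint speeds; "tau": joint torques, N m; "eef_pos": TCP position; "tcp_rot": TCP orientation; "ft_force": force on the tool from outside, world axes, zero at the start; "moment": the same for the moment, N m; "opening": opening from 0.0 (shut) to 1.0 (fully open).
Only numpy, scipy, OpenCV 4.12 (cv2) and the standard library are available. Lean on these libraries where they do the work, as an engineer would, in place of code of your own. Each camera call takes 0.05 s, during which the arm holds its last target.

## Working session

There is one attempt and no reset: what is moved stays moved. The work goes in short steps, Python scripts to look and compute and a tool call to move; the robot and the scene stay as the last step left them, time stands still between calls to the robot, and variables do not carry over. Pictures are saved under pics/ and viewed, and the job is handed in when it is done.

Besides the shell and the picture viewer there is one more tool, called as name(argument=value, ...), one argument or row to a line, values as JSON. arm_command: Moves the arm, as the interface text tells. Its arguments: {"type":"object","properties":{"targets":{"type":"array"}},"required":["targets"]}

```bash
ls; mkdir -p pics
cat > h.py <<'E'
import numpy as np, cv2
from cell import env, read_camera, get_calibration
np.set_printoptions(precision=2,suppress=True)
def grab(n):
    c=get_calibration(n); im,d=read_camera(n); np.savez('last_%s.npz'%n,im=im,d=d,T=c['world_from_camera'],f=im.shape[0]/2/np.tan(np.radians(c['vfov'])/2),cx=c['cx'],cy=c['cy']); return load(n)
def load(n):
    return dict(np.load('last_%s.npz'%n))
def world(c):
    d=c['d'];h,w=d.shape;u,v=np.meshgrid(np.arange(w),np.arange(h))
    p=np.stack([(u-c['cx'])/c['f']*d,(v-c['cy'])/c['f']*d,d],-1)
    return p@c['T'][:3,:3].T+c['T'][:3,3]
def proj(c,P):
    q=(np.atleast_2d(P)-c['T'][:3,3])@c['T'][:3,:3]
    return q[:,:2]/q[:,2:]*c['f']+[c['cx'],c['cy']]
E
python3 - <<'E'
from h import *
for n in ['scene','top','wrist']:
    c=grab(n); cv2.imwrite('pics/%s0.png'%n,c['im']); print(n,c['T'],c['f'],c['cx'],c['cy'],get_calibration(n).keys())
print(env.state())
E
```

```text
pics
scene [[ -0.02   0.82  -0.57 963.4 ]
 [  1.     0.02  -0.01 -97.9 ]
 [  0.    -0.57  -0.82 783.38]
 [  0.     0.     0.     1.  ]] 361.70442501218844 254.24335640616817 193.7918557213563 dict_keys(['vfov', 'cx', 'cy', 'world_from_camera'])
top [[   0.01   -0.99    0.11  383.86]
 [  -1.     -0.      0.02 -118.76]
 [  -0.02   -0.11   -0.99 1115.62]
 [   0.      0.      0.      1.  ]] 461.38069113860644 247.5758604054164 203.88025579001817 dict_keys(['vfov', 'cx', 'cy', 'world_from_camera'])
wrist [[   0.28   -0.93   -0.25  244.89]
 [  -0.96   -0.27   -0.07 -579.87]
 [  -0.      0.27   -0.96  384.23]
 [   0.      0.      0.      1.  ]] 310.3566492321544 257.943164773394 190.97730889413606 dict_keys(['vfov', 'cx', 'cy', 'world_from_camera'])
{'t': 0.15, 'joints': array([-1.4 ,  0.49,  1.56, -0.  ,  1.09, -0.11]), 'qvel': array([ 0., -0., -0., -0., -0.,  0.]), 'tau': array([  0.  , -61.29, -25.83,   0.07,   0.05,  -0.  ]), 'eef_pos': array([ 172.6, -600.5,  214.2]), 'tcp_rot': array([-3.14, -0.  ,  0.28]), 'ft_force': array([-0.09, -0.06,  0.31]), 'moment': array([-0.  , -0.01,  0.04]), 'opening': 0.9969649146881777}
```

View pics/scene0.png

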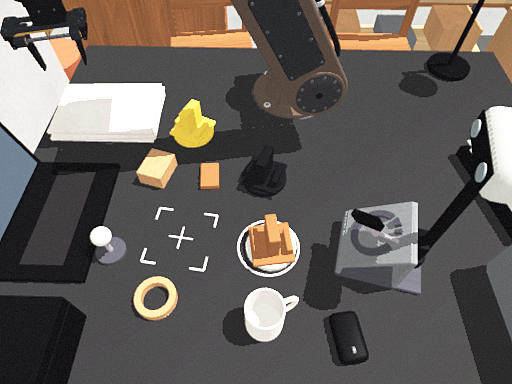

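View pics/top0.png

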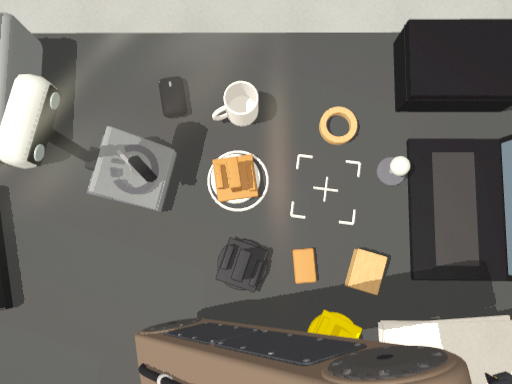

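View pics/wrist0.png

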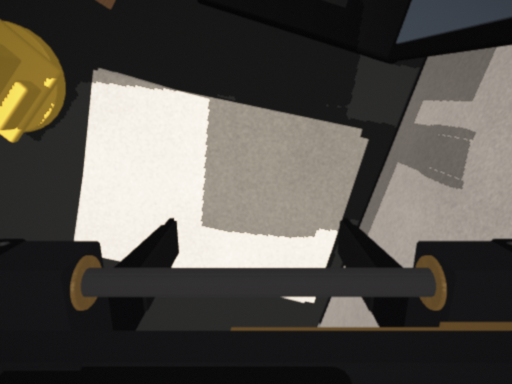

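The task's model is brown on a white plinth, standing in the wait circle. Candidates:
- Brown clay at top (237,178) / scene (270,243), which matches the description.
- Black look-alike at top (243,263).
- Yellow look-alike at top (335,325).
- Brown offcut at top (304,266).

I choose the first. The scan mark is at top (325,188), and the knob bar is at top (143,168). Next I'll crop in close and measure.

Run:
```python
from h import *
c=load('top'); im=c['im']
a=cv2.resize(im[130:220,195:285],None,fx=6,fy=6,interpolation=cv2.INTER_CUBIC)[:540]
cv2.imwrite('pics/c_model.png',a)
b=cv2.resize(im[120:220,80:190],None,fx=6,fy=6,interpolation=cv2.INTER_CUBIC); cv2.imwrite('pics/c_stand.png',b)
W=world(c)
# scan mark: white on desk
hsv=cv2.cvtColor(im,cv2.COLOR_BGR2HSV)
m=(hsv[...,2]>120)&(hsv[...,1]<60)&(abs(W[...,2])<15)
mm=m.copy(); mm[:, :280]=0; mm[:,370:]=0; mm[:148]=0; mm[228:]=0
v,u=np.nonzero(mm)
# intersect rays with z=0
def ray0(u,v,z=0):
    r=np.stack([(u-c['cx'])/c['f'],(v-c['cy'])/c['f'],np.ones(len(u))],-1)@c['T'][:3,:3].T
    t=(z-c['T'][2,3])/r[:,2]; return c['T'][:3,3]+r*t[:,None]
P=ray0(u.astype(float),v.astype(float))
print('scan n',len(u),cv2.minAreaRect(P[:,:2].astype(np.float32)),P.mean(0))
# model slab
box=(slice(140,215),slice(200,275))
Z=W[box]; h=Z[...,2]; br=(hsv[box][...,1]>80)
for lo,hi in [(90,110),(45,56),(22,32),(12,21)]:
    s=(h>lo)&(h<hi)&(br if lo>20 else True); q=Z[s]
    print(lo,len(q),cv2.minAreaRect(q[:,:2].astype(np.float32)),q.mean(0))
pl=m.copy(); pl[:, :200]=0; pl[:,275:]=0;pl[:145]=0;pl[215:]=0
v,u=np.nonzero(pl); P=ray0(u*1.,v*1.); print('wait circ',cv2.minEnclosingCircle(P[:,:2].astype(np.float32)))
```

```text
scan n 1244 ((549.7379150390625, -274.45831298828125), (197.904052734375, 194.7996368408203), 89.96317291259766) [ 552.06 -231.57    0.  ]
90 353 ((569.5091552734375, -65.79683685302734), (68.41767120361328, 25.86939811706543), 8.352823257446289) [568.97 -65.95  98.76]
45 197 ((566.0033569335938, -64.97282409667969), (97.57372283935547, 62.24506378173828), 86.25505065917969) [568.63 -40.67  48.58]
22 920 ((569.5226440429688, -65.84974670410156), (103.00279235839844, 97.07642364501953), 8.66836166381836) [564.15 -66.99  26.18]
12 265 ((569.6079711914062, -65.93202209472656), (117.85894775390625, 116.36455535888672), 0.24276822805404663) [562.94 -67.74  16.72]
wait circ ((569.2019653320312, -100.25614929199219), 104.71470642089844)
```

Run:
```python
from h import *
for n in ['top','scene']:
    c=load(n); W=world(c); im=c['im']
    # panel-plane fit
    if n=='top': sl=(slice(120,215),slice(85,180))
    else: sl=(slice(195,290),slice(330,425))
    P=W[sl].reshape(-1,3); P=P[(P[:,2]>40)&(P[:,2]<160)]
    best=None; rng=np.random.default_rng(0)
    for i in range(2000):
        a,b,d=P[rng.choice(len(P),3,replace=False)]; nn=np.cross(b-a,d-a); l=np.linalg.norm(nn)
        if l<100: continue
        nn/=l; nn*=np.sign(nn[2]); 
        if not .7<nn[2]<.9: continue
        s=abs((P-a)@nn)<2
        if best is None or s.sum()>best[0]: best=(s.sum(),nn,a,s)
    k,nn,a,s=best; Q=P[s]; m=Q.mean(0); nn=np.linalg.svd(Q-m,full_matrices=False)[2][2]; nn*=np.sign(nn[2])
    print(n,k,len(P),'normal',nn,'tilt',np.degrees(np.arccos(nn[2])),'az',np.degrees(np.arctan2(nn[1],nn[0])),m)
    ax=np.array([-nn[1],nn[0],0]); ax/=np.linalg.norm(ax); ay=np.cross(nn,ax)
    h=(P-m)@nn
    q=np.stack([(Q-m)@ax,(Q-m)@ay],-1).astype(np.float32); r=cv2.minAreaRect(q); print(r,'centre',m+r[0][0]*ax+r[0][1]*ay, np.percentile(q,[1,99],axis=0))
    for lo,hi in [(6,12),(30,80)]:
        s=(h>lo)&(h<hi); k=P[s]; print(lo,len(k),k.mean(0) if len(k) else 0, cv2.minAreaRect(np.stack([(k-m)@ax,(k-m)@ay],-1).astype(np.float32)), np.percentile(h[s],[5,50,95]))
    s=(h>62)&(h<80);k=P[s]; r=cv2.minAreaRect(np.stack([(k-m)@ax,(k-m)@ay],-1).astype(np.float32)); print('face',r,m+r[0][0]*ax+r[0][1]*ay+70*nn,'foot',m+r[0][0]*ax+r[0][1]*ay,len(k))
```

```text
top 2278 4961 normal [-0.14 -0.55  0.82] tilt 34.67516797382735 az -103.7311642641751 [577.4  166.26  98.74]
((0.9015731811523438, 6.411674499511719), (149.6184539794922, 191.8235626220703), 0.6508263349533081) centre [579.53 171.17 102.39] [[-72.54 -84.22]
 [ 74.21  68.88]]
6 649 [575.52 153.29 100.67] ((0.17052459716796875, -8.248180389404297), (110.30140686035156, 137.19801330566406), 82.69519805908203) [ 6.52  9.01 11.37]
30 315 [563.87 125.86 143.73] ((-0.6009540557861328, -7.1630706787109375), (65.51408386230469, 22.905071258544922), 60.33902359008789) [37.64 67.86 72.01]
face ((-2.03531551361084, -13.80677604675293), (52.54810333251953, 18.82240104675293), 60.33902359008789) [563.28 117.03 148.45] foot [572.73 155.72  90.88] 197
scene 2578 4994 normal [-0.14 -0.56  0.82] tilt 35.05039831030192 az -103.78467564078235 [590.27 163.25  99.73]
((-10.974693298339844, -11.579673767089844), (151.3299560546875, 158.42762756347656), 0.3518606424331665) centre [577.36 156.66  93.08] [[-84.14 -86.26]
 [ 62.63  64.43]]
6 697 [583.79 152.28 101.97] ((-9.619205474853516, -8.165916442871094), (107.42263793945312, 110.2821044921875), 38.10356903076172) [ 6.96  8.82 10.78]
30 364 [575.02 124.72 142.19] ((-7.965371131896973, -10.141613006591797), (64.88642120361328, 22.15464973449707), 61.413753509521484) [36.34 61.78 70.9 ]
face ((-11.302677154541016, -11.490684509277344), (59.28379821777344, 17.68689727783203), 61.17776107788086) [567.48 117.77 150.44] foot [577.06 156.81  93.13] 181
```

Run:
```python
from h import *
c=load('scene'); cv2.imwrite('pics/c_stand2.png',cv2.resize(c['im'][185:300,320:440],None,fx=5,fy=5,interpolation=cv2.INTER_CUBIC))
```

```text
(no output)
```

View pics/c_model.png

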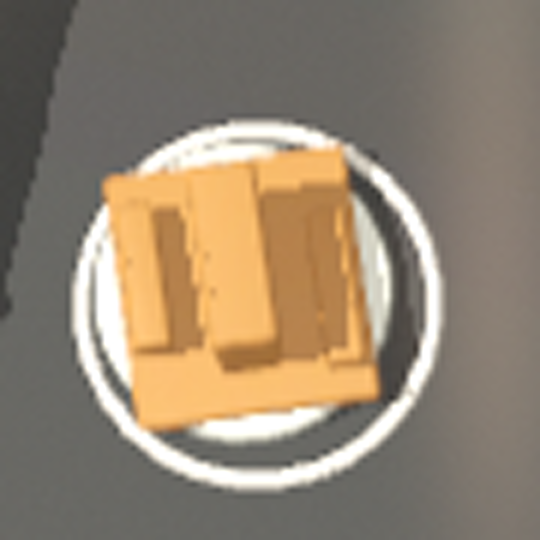

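View pics/c_stand.png

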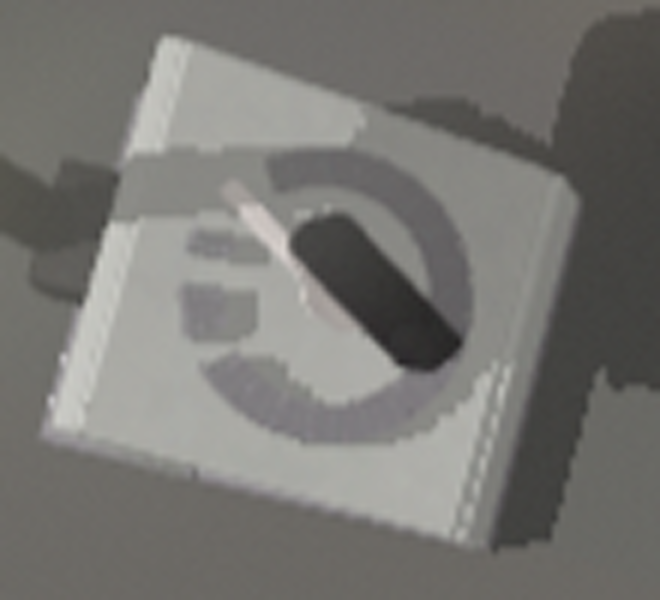

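View pics/c_stand2.png

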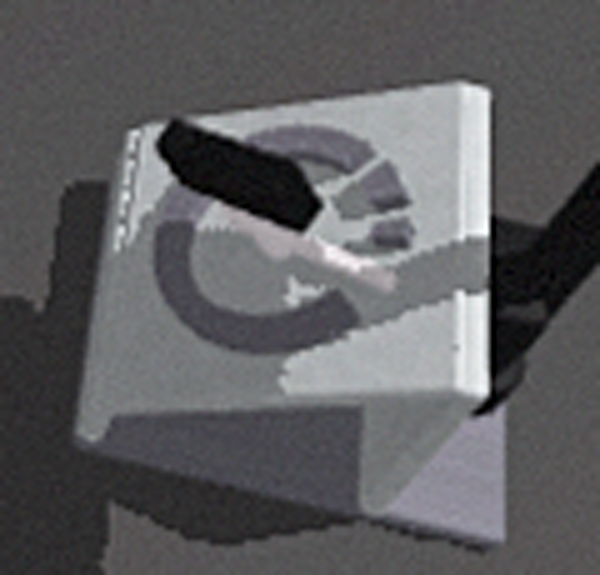

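```bash
cat >> h.py <<'E'
from scipy.spatial.transform import Rotation as R
def ray(c,uv,z=0.,n=None,p0=None):
    uv=np.atleast_2d(np.asarray(uv,float))
    r=np.c_[(uv[:,0]-c['cx'])/c['f'],(uv[:,1]-c['cy'])/c['f'],np.ones(len(uv))]@c['T'][:3,:3].T
    o=c['T'][:3,3]
    if n is None: n=np.array([0,0,1.]);p0=np.array([0,0,z])
    t=((p0-o)@n)/(r@n); return o+r*t[:,None]
def rel(Pw,Rw,s=None):
    """rotvec, shift(m) in tool axes from measured pose to world target"""
    s=s or env.state(); R0=R.from_euler('xyz',s['tcp_rot']); 
    return (R0.inv()*Rw).as_rotvec(), R0.inv().apply(np.asarray(Pw)-s['eef_pos'])/1000
E
python3 - <<'E'
from h import *
for n in ['top','scene']:
    c=load(n); g=cv2.cvtColor(c['im'],cv2.COLOR_BGR2GRAY)
    b=(283,145,370,232) if n=='top' else (135,200,225,278)
    m=np.zeros_like(g); x0,y0,x1,y1=b; m[y0:y1,x0:x1]=(g[y0:y1,x0:x1]>170)
    k,l,st,ce=cv2.connectedComponentsWithStats(m)
    pts=[]
    for i in range(1,k):
        if st[i,4]<20: continue
        v,u=np.nonzero(l==i); P=ray(c,np.c_[u,v])[:,:2]; print(n,st[i],P.mean(0)); pts.append((P,st[i]))
        
    A=np.vstack([p for p,_ in pts]); r=cv2.minAreaRect(A.astype(np.float32)); print('rect',r)
print(env.state()['t'])
# ring & notches in panel frame
az=np.radians(-103.75); nn=np.array([np.sin(np.radians(35))*np.cos(az),np.sin(np.radians(35))*np.sin(az),np.cos(np.radians(35))])
ax=np.array([-np.sin(az),np.cos(az),0]); ax=np.array([-nn[1],nn[0],0]);ax/=np.linalg.norm(ax); ay=np.cross(nn,ax)
for n,p in [('top',(577.4,166.26,98.74)),('scene',(590.27,163.25,99.73))]:
    c=load(n);W=world(c);p=np.array(p); sl=(slice(120,215),slice(85,180)) if n=='top' else (slice(195,290),slice(330,425))
    P=W[sl].reshape(-1,3);P=P[(P[:,2]>40)&(P[:,2]<160)]; h=(P-p)@nn
    s=(h>6.5)&(h<11.5); q=np.stack([(P-p)@ax,(P-p)@ay],-1)[s]
    from scipy.optimize import least_squares
    best=max(((np.sum((lambda r:(r>40)&(r<56))(np.hypot(q[:,0]-a,q[:,1]-b)))-2*np.sum((lambda r:(r<38))(np.hypot(q[:,0]-a,q[:,1]-b))),a,b) for a in np.arange(-25,20) for b in np.arange(-25,20)))
    D=p+best[1]*ax+best[2]*ay; print(n,'dial',best,D)
E
```

```text
top [296 154  17  15  78] [ 621.22 -228.65]
top [346 160  15  17  79] [ 603.92 -359.14]
top [313 177  25  25 117] [ 546.25 -285.09]
top [290 201  16  18  82] [ 488.51 -211.65]
top [339 209  17  16  81] [ 472.05 -341.91]
rect ((546.3142700195312, -285.2299499511719), (156.00076293945312, 157.52003479003906), 82.6690902709961)
scene [155 207  19  13  73] [ 474.26 -343.53]
scene [204 213  15  15  73] [ 491.46 -212.25]
scene [168 226  25  23 115] [ 548.46 -286.82]
scene [140 248  16  17  88] [ 606.09 -359.88]
scene [189 256  19  16  90] [ 622.61 -229.46]
rect ((548.0431518554688, -286.58245849609375), (156.9098358154297, 157.67523193359375), 82.72325897216797)
0.15
top dial (np.int64(494), np.int64(1), np.int64(-9)) [576.62 158.86  93.58]
scene dial (np.int64(505), np.int64(-11), np.int64(-10)) [577.64 157.91  93.99]
```

Run:
```python
from h import *
c=load('scene');W=world(c);hsv=cv2.cvtColor(c['im'],cv2.COLOR_BGR2HSV)
m=np.zeros(W.shape[:2],bool);m[210:275,235:305]=1
for lo,hi in [(90,110),(22,32)]:
    q=W[m&(W[...,2]>lo)&(W[...,2]<hi)&(hsv[...,1]>80)];print(cv2.minAreaRect(q[:,:2].astype(np.float32)),len(q))
print(rel([569.5,-66,180],R.from_euler('xyz',[np.pi,0,np.radians(8.5)])))
```

```text
((571.52880859375, -66.57766723632812), (69.72161102294922, 26.05156135559082), 8.048768043518066) 353
((572.0106201171875, -66.93780517578125), (105.09735107421875, 97.19084930419922), 8.049447059631348) 847
(array([-0.  , -0.  ,  0.13]), array([ 0.53, -0.4 ,  0.03]))
```

arm_command(
  targets=[
    [[0,0,0.02],[0.035,-0.027,0.0],0],
    [[0,0,0.04],[0.07,-0.053,0.0],0],
    [[0,0,0.06],[0.108,-0.082,0.005],0],
    [[0,0,0.08],[0.146,-0.11,0.01],0],
    [[0,0,0.1],[0.184,-0.139,0.01],0],
    [[0,0,0.12],[0.222,-0.168,0.01],0],
    [[0,0,0.13],[0.26,-0.197,0.01],0],
    [[0,0,0.13],[0.298,-0.225,0.01],0],
  ],
)

```text
t: 0.95
eef_pos: [397.7, -300.4, 204.6]
tcp_rot: [3.142, 0.0, 0.149]
ft_force: [0.4, -1.6, -1.1]
opening: 1.001
```

Run:
```python
from h import *
print(rel([570.5,-66,150],R.from_euler('xyz',[np.pi,0,np.radians(8.3)]))); print(env.state())
```

```text
(array([0., 0., 0.]), array([ 0.21, -0.21,  0.05]))
{'t': 0.95, 'joints': array([-0.78,  0.32,  1.88, -0.  ,  0.94,  0.64]), 'qvel': array([ 0.94, -0.02,  0.02,  0.  , -0.02,  0.92]), 'tau': array([ -7.81, -48.58, -21.65,   0.04,   0.12,  -1.45]), 'eef_pos': array([ 397.66, -300.4 ,  204.65]), 'tcp_rot': array([3.14, 0.  , 0.15]), 'ft_force': array([ 0.36, -1.63, -1.11]), 'moment': array([-0.01, -0.02, -0.01]), 'opening': 1.0010624621489852}
```

arm_command(
  targets=[
    [[0,0,0],[0.033,-0.033,0.005],0],
    [[0,0,0],[0.066,-0.066,0.012],0],
    [[0,0,0],[0.1,-0.1,0.022],0],
    [[0,0,0],[0.135,-0.135,0.032],0],
    [[0,0,0],[0.17,-0.17,0.042],0],
    [[0,0,0],[0.195,-0.195,0.05],0],
    [[0,0,0],[0.205,-0.205,0.05],0],
    [[0,0,0],[0.205,-0.205,0.05],0],
  ],
)

```text
t: 1.75
eef_pos: [569.5, -67.7, 154.3]
tcp_rot: [-3.141, 0.001, 0.152]
ft_force: [-0.5, -0.7, -0.2]
opening: 1.002
```

Run:
```python
from h import *
np.set_printoptions(precision=4,suppress=True)
c=grab('wrist'); cv2.imwrite('pics/w1.png',c['im'])
W=world(c);hsv=cv2.cvtColor(c['im'],cv2.COLOR_BGR2HSV)
for lo,hi in [(92,110),(22,32)]:
    q=W[(W[...,2]>lo)&(W[...,2]<hi)&(hsv[...,1]>80)&(abs(W[...,0]-570)<80)&(abs(W[...,1]+66)<80)];print(len(q),len(q) and cv2.minAreaRect(q[:,:2].astype(np.float32)))
print(env.state()['eef_pos'],rel([570.5,-66,57],R.from_euler('xyz',[np.pi,0,np.radians(8.3)])))
```

```text
2937 ((571.607666015625, -66.673095703125), (69.3254165649414, 26.033458709716797), 8.593830108642578)
4548 ((571.6880493164062, -66.66015625), (102.9345703125, 98.13479614257812), 8.818940162658691)
[568.8674 -68.8021 154.5496] (array([0.0001, 0.0005, 0.0062]), array([ 0.0021, -0.0025,  0.0975]))
```

View pics/w1.png

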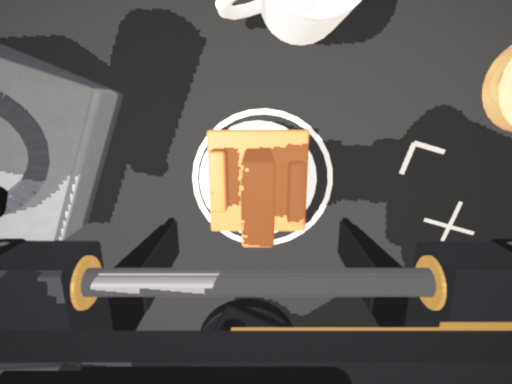

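The wrist view shows the brown model at pixel (258,190), between the open jaws and clear of the mug. I'm descending and gripping the middle slab.

arm_command(
  targets=[
    [[0,0,0],[0.003,-0.002,0.02],0],
    [[0,0,0],[0.003,-0.002,0.05],0],
    [[0,0,0],[0.003,-0.002,0.08],0],
    [[0,0,0],[0.003,-0.002,0.093],0],
    [[0,0,0],[0.003,-0.002,0.097],0],
    [[0,0,0],[0.003,-0.002,0.097],0],
  ],
)

```text
t: 2.4
eef_pos: [571.7, -67.2, 58.1]
tcp_rot: [3.141, -0.0, 0.149]
ft_force: [-0.6, -0.6, -0.1]
opening: 0.998
```

arm_command(
  targets=[
    [[0,0,0],[0,0,0],120],
    [[0,0,0],[0,0,0],160],
    [[0,0,0],[0,0,0],180],
    [[0,0,0],[0,0,0],200],
    [[0,0,0],[0,0,0],220],
    [[0,0,0],[0,0,0],220],
  ],
)

```text
t: 3.0
eef_pos: [571.7, -66.4, 57.7]
tcp_rot: [3.141, -0.0, 0.15]
ft_force: [-0.6, 0.4, 1.0]
opening: 0.551
```

Run:
```python
from h import *
np.set_printoptions(precision=4,suppress=True)
print(env.state())
c=grab('top'); cv2.imwrite('pics/top1.png',c['im'][100:300,150:420])
```

```text
{'t': 3.0, 'joints': array([-0.2303,  0.6229,  1.8257, -0.0002,  0.6928,  1.1907]), 'qvel': array([ 0.0009,  0.0026,  0.0004, -0.0005, -0.001 ,  0.0009]), 'tau': array([  0.0021, -61.2   , -17.3   ,   0.0407,  -0.0616,  -0.0002]), 'eef_pos': array([571.7105, -66.4102,  57.7048]), 'tcp_rot': array([ 3.1414, -0.0001,  0.1499]), 'ft_force': array([-0.5858,  0.362 ,  0.9783]), 'moment': array([ 0.0404,  0.0082, -0.0047]), 'opening': 0.5509169153260319}
```

View pics/top1.png

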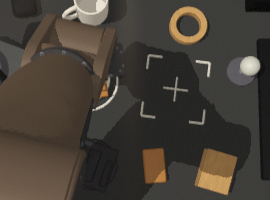

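arm_command(
  targets=[
    [[0,0,0],[0,0,0],235],
    [[0,0,0],[0,0,0],235],
    [[0,0,0],[0,0,0],235],
    [[0,0,0],[0,0,0],235],
    [[0,0,0],[0,0,0],235],
    [[0,0,0],[0,0,0],235],
  ],
)

```text
t: 3.65
eef_pos: [571.7, -66.5, 57.6]
tcp_rot: [3.141, -0.0, 0.15]
ft_force: [-0.5, -2.1, -0.4]
opening: 0.273
```

Run:
```python
from h import *
np.set_printoptions(precision=4,suppress=True)
s=env.state();print(s['opening'],s['ft_force'],s['moment'],s['eef_pos'],s['tcp_rot'])
print(rel(s['eef_pos']+[547.3-571.3,-286+66.6,0],R.from_euler('xyz',s['tcp_rot'])))
```

```text
0.2725664833038121 [-0.4945 -2.0548 -0.3524] [-0.1797 -0.1469  0.0048] [571.7253 -66.5444  57.5963] [ 3.1414 -0.0001  0.1498]
(array([0., 0., 0.]), array([-0.0565,  0.2134,  0.    ]))
```

Gripped: the 0.273 opening is 26 mm, the slab's thickness. Now I'll slide.

arm_command(
  targets=[
    [[0,0,0],[-0.001,0.004,0],235],
    [[0,0,0],[-0.003,0.012,0],235],
    [[0,0,0],[-0.007,0.026,0],235],
    [[0,0,0],[-0.011,0.042,0],235],
    [[0,0,0],[-0.015,0.058,0],235],
    [[0,0,0],[-0.02,0.074,0],235],
    [[0,0,0],[-0.023,0.088,0],235],
    [[0,0,0],[-0.025,0.096,0],235],
  ],
)

```text
t: 4.45
eef_pos: [561.0, -166.9, 57.6]
tcp_rot: [3.142, 0.0, 0.148]
ft_force: [0.7, 4.2, 1.0]
opening: 0.273
```

Run:
```python
from h import *
np.set_printoptions(precision=4,suppress=True)
s=env.state();print(s['opening'],s['ft_force'],s['moment'],s['eef_pos'],s['tcp_rot'])
c=grab('scene'); cv2.imwrite('pics/sc2.png',cv2.resize(c['im'][120:350,120:400],None,fx=2,fy=2))
print(rel([547.7,-286,57.6],R.from_euler('xyz',s['tcp_rot'])))
```

```text
0.27250951921552297 [0.7496 4.2286 0.9508] [ 0.7666 -0.1506  0.0164] [ 561.0305 -166.8535   57.5759] [3.1415 0.0001 0.1484]
(array([ 0.0006, -0.0002, -0.    ]), array([-0.0308,  0.1152,  0.0001]))
```

View pics/sc2.png

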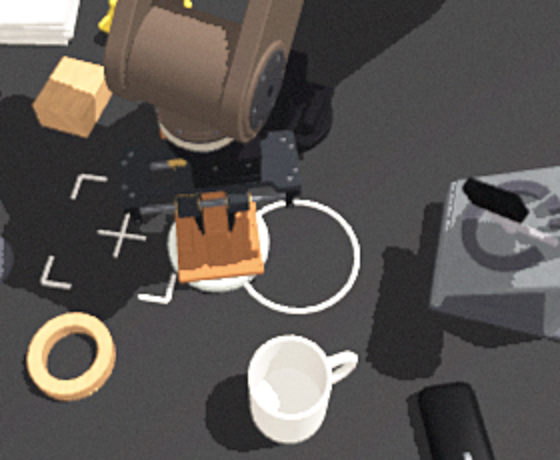

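The model is sliding upright, with the plinth at crop (218,262) and the scan cross at (122,236). I'll carry on to the mark.

arm_command(
  targets=[
    [[0,0,0],[-0.003,0.01,0],235],
    [[0,0,0],[-0.007,0.025,0],235],
    [[0,0,0],[-0.011,0.042,0],235],
    [[0,0,0],[-0.016,0.06,0],235],
    [[0,0,0],[-0.021,0.078,0],235],
    [[0,0,0],[-0.026,0.096,0],235],
    [[0,0,0],[-0.029,0.11,0],235],
    [[0,0,0],[-0.031,0.116,0],235],
  ],
)

```text
t: 5.3
eef_pos: [547.7, -286.2, 57.6]
tcp_rot: [3.141, -0.0, 0.148]
ft_force: [0.3, 4.2, 0.6]
opening: 0.273
```

arm_command(
  targets=[
    [[0,0,0],[0,0,0],235],
    [[0,0,0],[0,0,0],235],
  ],
)

```text
t: 5.5
eef_pos: [548.0, -284.8, 57.6]
tcp_rot: [3.141, -0.0, 0.15]
ft_force: [0.0, -1.3, -1.3]
opening: 0.271
```

Run:
```python
from h import *
np.set_printoptions(precision=4,suppress=True)
s=env.state();print(s['opening'],s['ft_force'],s['moment'],s['eef_pos'],s['tcp_rot'])
c=grab('scene'); cv2.imwrite('pics/sc3.png',cv2.resize(c['im'][170:300,100:280],None,fx=4,fy=4))
c=grab('wrist'); cv2.imwrite('pics/w3.png',c['im'])
```

```text
0.2705231881301971 [ 0.0258 -1.2539 -1.262 ] [-0.3504 -0.0225 -0.0402] [ 547.9811 -284.7867   57.6467] [ 3.1407 -0.0002  0.1499]
```

View pics/sc3.png

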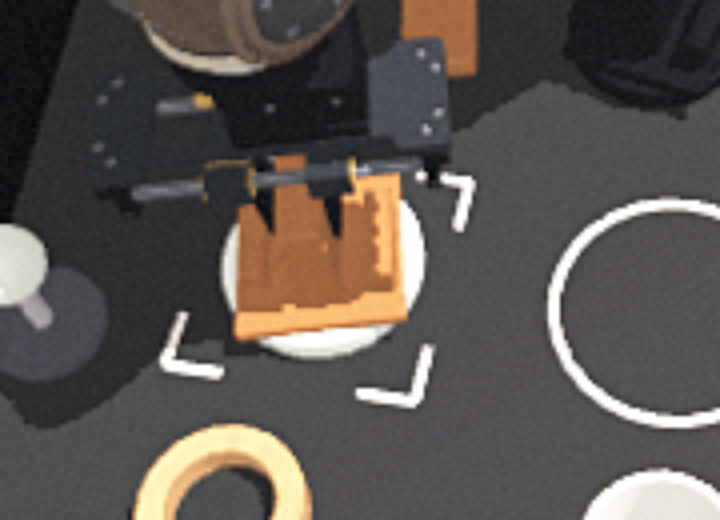

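View pics/w3.png

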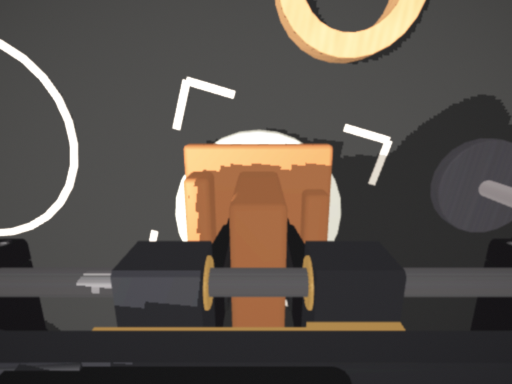

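The model sits centred between the brackets: scene crop plinth at about (325,265), brackets at (190,345), (395,380) and (455,200). I'm releasing and going straight up.

arm_command(
  targets=[
    [[0,0,0],[0,0,0],150],
    [[0,0,0],[0,0,0],80],
    [[0,0,0],[0,0,0],40],
    [[0,0,0],[0,0,0],0],
    [[0,0,0],[0,0,0],0],
    [[0,0,0],[0,0,-0.01],0],
    [[0,0,0],[0,0,-0.04],0],
    [[0,0,0],[0,0,-0.08],0],
  ],
)

```text
t: 6.4
eef_pos: [547.3, -284.0, 137.8]
tcp_rot: [-3.14, 0.002, 0.15]
ft_force: [0.2, -0.3, 0.9]
opening: 0.886
```

Run:
```python
from h import *
print(env.state())
c=grab('wrist'); cv2.imwrite('pics/w4.png',c['im'])
W=world(c);hsv=cv2.cvtColor(c['im'],cv2.COLOR_BGR2HSV)
for lo,hi in [(92,110),(22,32)]:
    q=W[(W[...,2]>lo)&(W[...,2]<hi)&(hsv[...,1]>80)&(abs(W[...,0]-548)<80)&(abs(W[...,1]+286)<80)];print(len(q),len(q) and cv2.minAreaRect(q[:,:2].astype(np.float32)),q.mean(0))
g=cv2.cvtColor(c['im'],cv2.COLOR_BGR2GRAY)
```

```text
{'t': 6.4, 'joints': array([-0.59,  0.56,  1.66, -0.  ,  0.92,  0.84]), 'qvel': array([-0.  , -0.53, -0.35,  0.  ,  0.84, -0.  ]), 'tau': array([  0.18, -57.35, -19.56,   0.06,  -1.59,  -0.  ]), 'eef_pos': array([ 547.26, -284.03,  137.8 ]), 'tcp_rot': array([-3.14,  0.  ,  0.15]), 'ft_force': array([ 0.21, -0.34,  0.91]), 'moment': array([-0.  , -0.  ,  0.02]), 'opening': 0.8859638903540353}
3360 ((547.7012939453125, -284.00616455078125), (69.95433807373047, 25.98455238342285), 8.851691246032715) [ 550.03 -283.67   99.62]
5300 ((547.619384765625, -284.02386474609375), (103.60831451416016, 98.05001831054688), 8.68690299987793) [ 559.61 -283.26   26.83]
```

View pics/w4.png

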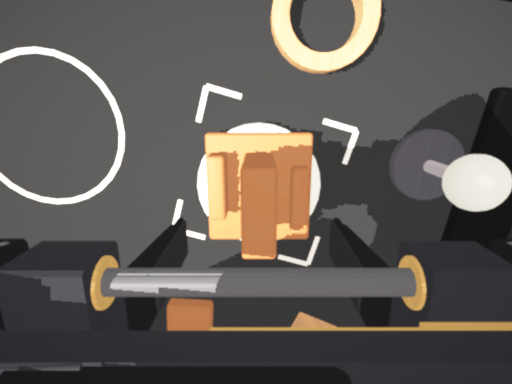

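Run:
```python
from h import *
c=load('wrist')
P=ray(c,[(206,86),(357,131),(309,264),(173,234)])[:,:2];print(P,P.mean(0))
# scanner & stand geometry
D=np.array([577.1,158.6,94.5]); az=np.radians(-103.75); t=np.radians(35)
n=np.array([np.sin(t)*np.cos(az),np.sin(t)*np.sin(az),np.cos(t)]); ax=np.array([-n[1],n[0],0]);ax/=np.linalg.norm(ax);ay=np.cross(n,ax)
print(n,ax,ay)
for name in ['top','scene']:
    c=load(name) if name=='scene' else grab('top')
    # pointer direction & notches: project ring centre r=48 h=9 for checks
    for a in range(20,160,10):
        P=D+9*n+48*(np.cos(np.radians(a))*ax+np.sin(np.radians(a))*ay); print(name,a,proj(c,P)[0],end=';')
    print()
```

```text
[[ 631.52 -221.61]
 [ 612.21 -371.8 ]
 [ 463.58 -353.45]
 [ 476.56 -202.64]] [ 545.97 -287.38]
[-0.14 -0.56  0.82] [ 0.97 -0.24  0.  ] [0.19 0.8  0.57]
top 20 [133.85 146.74];top 30 [130.23 147.13];top 40 [126.73 148.19];top 50 [123.47 149.87];top 60 [120.55 152.13];top 70 [118.07 154.91];top 80 [116.11 158.11];top 90 [114.75 161.65];top 100 [114.02 165.39];top 110 [113.96 169.23];top 120 [114.56 173.03];top 130 [115.8  176.67];top 140 [117.64 180.04];top 150 [120.01 183.03];
scene 20 [381.14 248.28];scene 30 [384.96 246.53];scene 40 [388.48 244.26];scene 50 [391.57 241.54];scene 60 [394.12 238.47];scene 70 [396.05 235.16];scene 80 [397.3  231.72];scene 90 [397.83 228.27];scene 100 [397.63 224.93];scene 110 [396.73 221.81];scene 120 [395.18 219.01];scene 130 [393.02 216.6 ];scene 140 [390.36 214.65];scene 150 [387.28 213.21];
```

```bash
cat >> h.py <<'E'
D=np.array([577.1,158.6,94.5]); _az=np.radians(-103.75); _t=np.radians(35)
n=np.array([np.sin(_t)*np.cos(_az),np.sin(_t)*np.sin(_az),np.cos(_t)]); ax=np.array([-n[1],n[0],0]);ax/=np.linalg.norm(ax);ay=np.cross(n,ax)
def rect(c,h,half=80,s=3.5):
    N=int(2*half*s); g=(np.arange(N)/s-half); X,Y=np.meshgrid(g,-g)
    P=D+h*n+X[...,None]*ax+Y[...,None]*ay
    uv=proj(c,P.reshape(-1,3)).reshape(N,N,2).astype(np.float32)
    return cv2.remap(c['im'],uv[...,0],uv[...,1],cv2.INTER_CUBIC)
def mark(im,half=80,s=3.5):
    im=im.copy(); c=im.shape[0]/2
    for a in range(0,360,10):
        e=np.array([np.cos(np.radians(a)),-np.sin(np.radians(a))])
        cv2.line(im,tuple(int(x) for x in c+e*58*s),tuple(int(x) for x in c+e*(64 if a%30 else 70)*s),(0,255,255),1)
        if a%30==0: cv2.putText(im,str(a),tuple(int(x) for x in c+e*74*s-np.array([10,-4])),0,.4,(0,255,255),1)
    cv2.circle(im,(int(c),int(c)),int(55*s),(0,255,0),1);cv2.circle(im,(int(c),int(c)),int(41*s),(0,255,0),1)
    return im
E
python3 - <<'E'
from h import *
cv2.imwrite('pics/r_top.png',mark(rect(load('top'),9)))
cv2.imwrite('pics/r_sc.png',mark(rect(load('scene'),9)))
E
```

```text
(no output)
```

View pics/r_top.png

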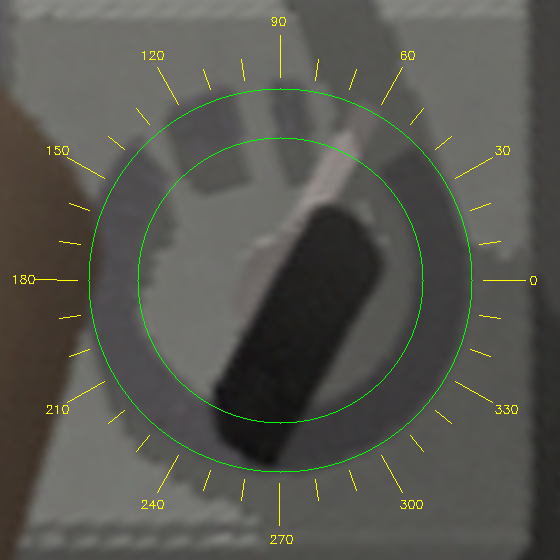

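View pics/r_sc.png

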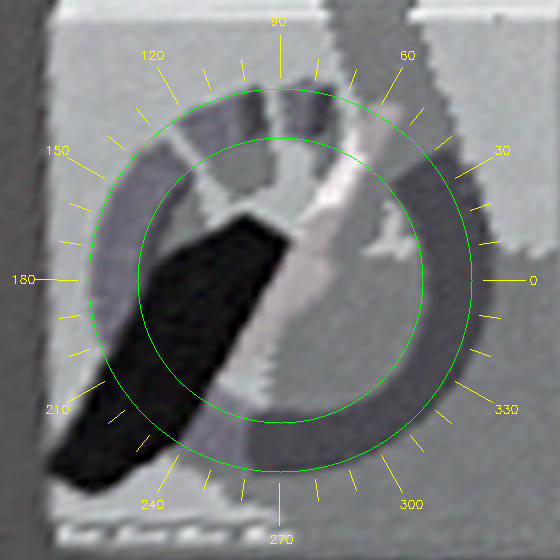

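```bash
cat >> h.py <<'E'
def knobR(a):
    a=np.radians(a); kx=np.cos(a)*ax+np.sin(a)*ay; ky=np.cross(n,kx)
    return R.from_matrix(np.c_[kx,-ky,-n])
def say(P,Rw):
    np.set_printoptions(precision=4,suppress=True); r=rel(P,Rw); print('rot',r[0],'shift',r[1],'|rot|deg',np.degrees(np.linalg.norm(r[0])))
E
python3 - <<'E'
from h import *
print(env.state()['eef_pos'],D+150*n); say(D+150*n,knobR(60))
E
```

```text
[ 549.76 -285.54  143.18] [556.65  75.03 217.37]
rot [ 0.4751  0.4054 -0.6339] shift [ 0.0611 -0.3551 -0.0758] |rot|deg 50.98727649402981
```

arm_command(
  targets=[
    [[0,0,0],[0.0,-0.005,-0.025],0],
    [[0.05,0.04,-0.06],[0.006,-0.035,-0.055],0],
    [[0.12,0.1,-0.15],[0.014,-0.08,-0.08],0],
    [[0.19,0.16,-0.25],[0.022,-0.125,-0.09],0],
    [[0.26,0.22,-0.35],[0.03,-0.17,-0.09],0],
    [[0.33,0.28,-0.44],[0.038,-0.215,-0.085],0],
    [[0.4,0.34,-0.53],[0.046,-0.26,-0.08],0],
    [[0.45,0.385,-0.6],[0.052,-0.3,-0.08],0],
  ],
)

```text
t: 7.3
eef_pos: [554.1, 21.7, 217.4]
tcp_rot: [-2.806, -0.49, 0.686]
ft_force: [-0.2, 0.8, -1.1]
opening: 1.002
```

Run:
```python
from h import *
s=env.state(); print(s['eef_pos'],s['joints'],s['t']); say(D+150*n,knobR(60))
```

```text
[554.09  21.7  217.37] [-0.36  0.41  1.84  0.67  1.08  0.06] 7.3
rot [ 0.016   0.019  -0.0353] shift [ 0.0315 -0.0319  0.029 ] |rot|deg 2.4717389232440796
```

arm_command(
  targets=[
    [[0.008,0.01,-0.018],[0.012,-0.012,0.011],0],
    [[0.016,0.019,-0.035],[0.024,-0.025,0.022],0],
    [[0.016,0.019,-0.035],[0.031,-0.032,0.029],0],
    [[0.016,0.019,-0.035],[0.031,-0.032,0.029],0],
  ],
)

```text
t: 7.7
eef_pos: [556.6, 74.1, 217.2]
tcp_rot: [-2.806, -0.516, 0.716]
ft_force: [-0.1, -0.1, -0.2]
opening: 0.997
```

Run:
```python
from h import *
c=grab('wrist'); s=env.state(); print(s['eef_pos'],s['joints'],s['t']); say(D+38*n,knobR(60))
cv2.imwrite('pics/w5.png',c['im']); cv2.imwrite('pics/r_w5.png',mark(rect(c,9)))
W=world(c); P=W.reshape(-1,3); q=np.c_[(P-D)@ax,(P-D)@ay,(P-D)@n]
P1=(abs(q[:,0])<75)&(abs(q[:,1])<75)
for lo,hi in [(-4,5),(6.5,12),(62,78)]:
    k=q[P1&(q[:,2]>lo)&(q[:,2]<hi)&(np.hypot(q[:,0],q[:,1])<(45 if lo>20 else 80))]; print(lo,len(k),np.median(k[:,2]),cv2.minAreaRect(k[:,:2].astype(np.float32)))
k=q[P1&(abs(q[:,2])<4)]; A=np.c_[k[:,:2],np.ones(len(k))]; print('plane',np.linalg.lstsq(A,k[:,2],rcond=None)[0])
```

```text
[556.79  73.28 217.27] [-0.27  0.41  1.86  0.72  1.04  0.06] 7.75
rot [ 0.0027  0.0029 -0.0024] shift [ 0.0013 -0.0015  0.1129] |rot|deg 0.2641075345659472
-4 11807 0.7701772179152879 ((0.0422515869140625, 0.41254425048828125), (149.86073303222656, 149.17840576171875), 0.016628149896860123)
6.5 3180 9.717551702242211 ((0.7281036376953125, 1.0229949951171875), (108.64859008789062, 109.755615234375), 59.25665283203125)
62 1562 70.38408581023427 ((0.47368574142456055, 0.9908504486083984), (64.67796325683594, 17.649280548095703), 60.374786376953125)
plane [-0.0027 -0.0004  0.7414]
```

View pics/w5.png

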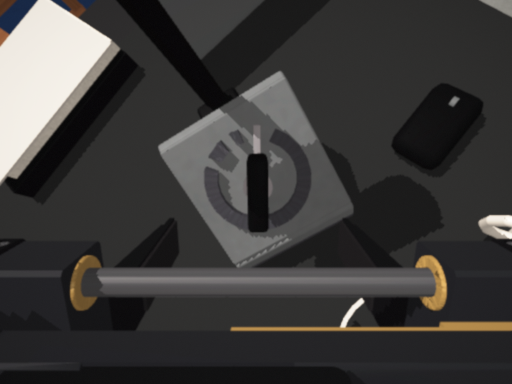

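View pics/r_w5.png

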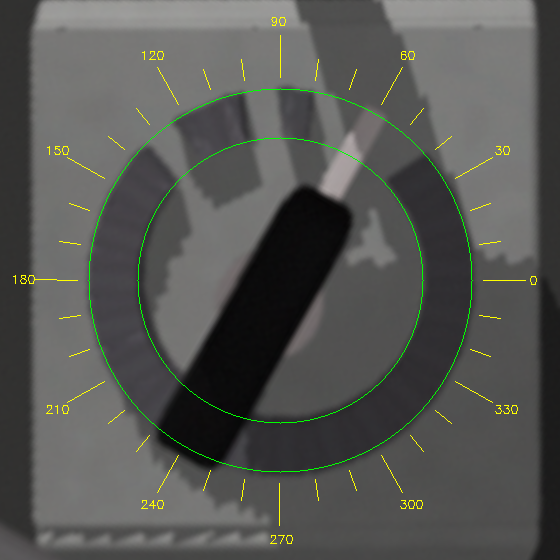

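The wrist view is straight onto the panel, with the bar at pixel (258,192) at 60.4° between the jaws. In the rectified view notch 1 is at about 95.5° and notch 2 at about 128.7°, so the turn is about 68.3° (1.19 rad). I'm approaching along the axis.

arm_command(
  targets=[
    [[0.003,0.003,0],[0.001,-0.001,0.02],0],
    [[0.003,0.003,0],[0.002,-0.002,0.05],0],
    [[0.003,0.003,0],[0.002,-0.002,0.08],100],
    [[0.003,0.003,0],[0.002,-0.002,0.1],130],
    [[0.003,0.003,0],[0.002,-0.002,0.112],150],
    [[0.003,0.003,0],[0.002,-0.002,0.112],150],
  ],
)

```text
t: 8.35
eef_pos: [571.9, 137.5, 125.9]
tcp_rot: [-2.801, -0.518, 0.713]
ft_force: [0.8, -0.0, 0.5]
opening: 0.724
```

Run:
```python
from h import *
s=env.state(); print(s['eef_pos'],s['joints'],s['t'],s['opening'],s['ft_force']); say(D+38.5*n+.4*ax+.8*ay,knobR(60.4))
c=grab('scene'); cv2.imwrite('pics/s6.png',cv2.resize(c['im'][150:310,300:440],None,fx=3.5,fy=3.5))
```

```text
[571.87 137.46 125.87] [-0.15  0.55  1.91  0.88  0.84 -0.05] 8.35 0.7242261897122765 [ 0.78 -0.01  0.5 ]
rot [-0.0014  0.0002 -0.0108] shift [ 0.0008  0.0001 -0.0003] |rot|deg 0.6245962983652288
```

View pics/s6.png

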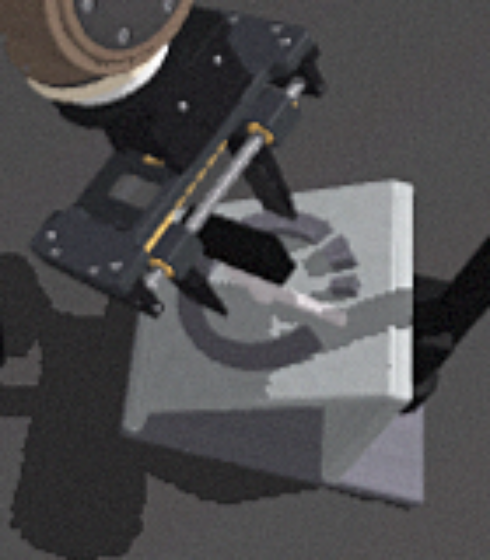

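The fingers straddle the bar at crop (250,250). Closing.

arm_command(
  targets=[
    [[0,0,-0.01],[0.001,0,0],245],
    [[0,0,-0.01],[0.001,0,0],245],
    [[0,0,-0.01],[0.001,0,0],245],
    [[0,0,-0.01],[0.001,0,0],245],
    [[0,0,-0.01],[0.001,0,0],245],
    [[0,0,-0.01],[0.001,0,0],245],
    [[0,0,-0.01],[0.001,0,0],245],
    [[0,0,-0.01],[0.001,0,0],245],
  ],
)

```text
t: 9.2
eef_pos: [573.0, 137.8, 127.4]
tcp_rot: [-2.809, -0.523, 0.724]
ft_force: [0.9, -2.7, 1.2]
opening: 0.188
```

arm_command(
  targets=[
    [[0,0,0],[0,0,0],245],
    [[0,0,0],[0,0,0],245],
  ],
)

```text
t: 9.4
eef_pos: [573.0, 137.8, 127.3]
tcp_rot: [-2.809, -0.523, 0.724]
ft_force: [1.2, -3.6, 0.8]
opening: 0.189
```

Run:
```python
from h import *
s=env.state(); print(s['eef_pos'],s['joints'],s['t'],s['opening'],s['ft_force'],s['moment'],'along n',s['ft_force']@n,(s['eef_pos']-D)@n); say(D+38.5*n+.4*ax+.8*ay,knobR(60.4))
```

```text
[572.95 137.84 127.35] [-0.15  0.55  1.91  0.88  0.84 -0.05] 9.4 0.1887345652424344 [ 1.21 -3.63  0.83] [-0.85 -0.24 -0.2 ] along n 2.5338754678418582 39.040163960092535
rot [ 0.0005 -0.0009  0.0001] shift [-0.0009 -0.0001  0.0005] |rot|deg 0.05707168821694861
```

arm_command(
  targets=[
    [[0,0,0],[0,0,-0.003],245],
    [[0,0,0],[0,0,-0.007],245],
    [[0,0,0],[0,0,-0.011],245],
    [[0,0,0],[0,0,-0.0125],245],
    [[0,0,0],[0,0,-0.0125],245],
    [[0,0,0],[0,0,-0.0125],245],
  ],
)

```text
t: 10.0
eef_pos: [571.2, 131.2, 137.0]
tcp_rot: [-2.808, -0.522, 0.724]
ft_force: [6.3, 3.2, -8.6]
opening: 0.186
```

Run:
```python
from h import *
s=env.state(); print(s['t'],s['opening'],s['ft_force'],s['moment'],'along n',s['ft_force']@n,(s['eef_pos']-D)@n)
say(D+51.5*n,knobR(128.7)); 
c=grab('scene'); cv2.imwrite('pics/s7.png',cv2.resize(c['im'][150:310,300:440],None,fx=3.5,fy=3.5))
```

```text
10.0 0.18601845712307 [ 6.31  3.17 -8.58] [-0.86 -0.89 -0.73] along n -9.656756216264698 50.84170041440039
rot [ 0.0004 -0.0004 -1.1926] shift [-0.0017  0.     -0.0007] |rot|deg 68.33006604660132
```

View pics/s7.png

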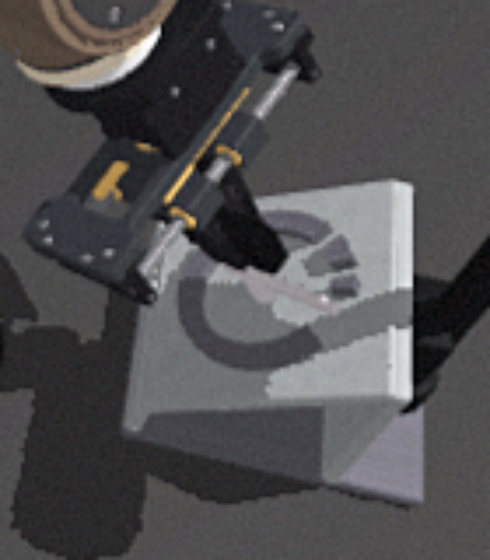

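arm_command(
  targets=[
    [[0,0,-0.06],[0,0,0],245],
    [[0,0,-0.18],[-0.001,0,0],245],
    [[0,0,-0.3],[-0.001,0,0],245],
    [[0,0,-0.42],[-0.001,0,0],245],
    [[0,0,-0.54],[-0.001,0,0],245],
    [[0,0,-0.66],[-0.001,0,0],245],
    [[0,0,-0.78],[-0.001,0,0],245],
    [[0,0,-0.88],[-0.001,0,0],245],
  ],
)

```text
t: 10.85
eef_pos: [569.7, 131.7, 136.7]
tcp_rot: [2.896, -0.567, 1.771]
ft_force: [2.6, 7.1, -6.1]
opening: 0.189
```

Run:
```python
from h import *
s=env.state(); print(s['t'],s['joints'],s['opening'],s['ft_force'],s['moment'],'along n',s['ft_force']@n,(s['eef_pos']-D)@n)
say(D+51.2*n+.4*ax+.8*ay,knobR(128.7));
```

```text
10.85 [-0.16  0.53  1.91  0.86  0.86 -0.93] 0.18919666751069222 [ 2.64  7.1  -6.11] [ 0.29 -0.41 -0.19] along n -9.321361951668939 50.54694925356347
rot [-0.0011 -0.0029 -0.3079] shift [-0.0009  0.001  -0.0007] |rot|deg 17.639503694950726
```

arm_command(
  targets=[
    [[0,0,-0.1],[0,0,0],245],
    [[0,0,-0.2],[-0.001,0.001,0],245],
    [[0,0,-0.28],[-0.001,0.001,0],245],
    [[0,0,-0.305],[-0.001,0.001,0],245],
    [[0,0,-0.305],[-0.001,0.001,0],245],
    [[0,0,-0.305],[-0.001,0.001,0],245],
  ],
)

```text
t: 11.45
eef_pos: [569.4, 131.7, 136.0]
tcp_rot: [2.734, -0.472, 2.1]
ft_force: [-1.4, 10.1, -6.5]
opening: 0.187
```

Run:
```python
from h import *
s=env.state(); print(s['t'],s['joints'],s['opening'],s['ft_force'],s['moment'],'along n',s['ft_force']@n,(s['eef_pos']-D)@n)
say(D+39*n+.4*ax+.8*ay,knobR(128.7)); 
c=grab('top'); cv2.imwrite('pics/t8.png',cv2.resize(c['im'][100:240,60:220],None,fx=4,fy=4))
c=grab('scene'); cv2.imwrite('pics/s8.png',cv2.resize(c['im'][180:310,320:450],None,fx=4,fy=4))
```

```text
11.45 [-0.16  0.54  1.91  0.86  0.86 -1.23] 0.18694444935953436 [-1.39 10.05 -6.45] [0.76 0.27 0.45] along n -10.698966634897863 50.090951401183304
rot [-0.0031 -0.0057 -0.0076] shift [-0.001   0.0011  0.0111] |rot|deg 0.569651905500049
```

View pics/s8.png

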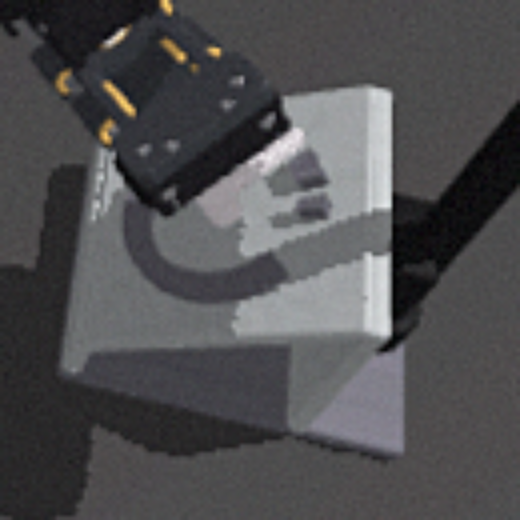

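arm_command(
  targets=[
    [[0.0,-0.005,-0.008],[-0.001,0.001,0.001],245],
    [[0.0,-0.005,-0.008],[-0.001,0.001,0.003],245],
    [[0.0,-0.005,-0.008],[-0.001,0.001,0.005],245],
    [[0.0,-0.005,-0.008],[-0.001,0.001,0.007],245],
    [[0.0,-0.005,-0.008],[-0.001,0.001,0.007],245],
    [[0.0,-0.005,-0.008],[-0.001,0.001,0.007],245],
  ],
)

```text
t: 12.15
eef_pos: [570.7, 135.6, 130.1]
tcp_rot: [2.733, -0.466, 2.107]
ft_force: [-5.7, 10.3, -4.2]
opening: 0.191
```

Run:
```python
from h import *
s=env.state(); print(s['t'],s['opening'],s['ft_force'],s['moment'],'along n',s['ft_force']@n,(s['eef_pos']-D)@n,'mom',s['moment']@n)
say(D+39*n+.4*ax+.8*ay,knobR(128.7));
```

```text
12.15 0.19147144395841634 [-5.68 10.28 -4.19] [1.09 1.05 0.94] along n -8.386745115061673 42.838057795456955 mom 0.036122751467965016
rot [-0.0048 -0.0026  0.0003] shift [-0.0008  0.0009  0.0038] |rot|deg 0.31107424635669145
```

The spring still pulls inward at about 8 N at 3.8 mm out, which is below the 7 mm where the pointer would rest on the ring, so it has entered the notch. I'll finish the travel and release.

arm_command(
  targets=[
    [[0,0,0],[0,0,0.002],245],
    [[0,0,0],[0,0.001,0.0035],245],
    [[0,0,0],[0,0.001,0.004],245],
    [[0,0,0],[0,0.001,0.004],245],
  ],
)

```text
t: 12.55
eef_pos: [571.3, 137.7, 127.1]
tcp_rot: [2.734, -0.466, 2.107]
ft_force: [-12.2, 4.9, -0.8]
opening: 0.187
```

Run:
```python
from h import *
s=env.state(); print(s['t'],s['opening'],s['ft_force'],s['moment'],'along n',s['ft_force']@n,(s['eef_pos']-D)@n,'mom',s['moment']@n)
say(D+39*n+.4*ax+.8*ay,knobR(128.7));
```

```text
12.55 0.1865835759367971 [-12.2    4.89  -0.77] [0.5  1.93 1.55] along n -1.6857355013484254 39.15652791322214 mom 0.12511220210660007
rot [-0.0061 -0.0028  0.0006] shift [-0.0008  0.0007  0.0001] |rot|deg 0.38813721205241714
```

arm_command(
  targets=[
    [[0,0,0],[0,0,0],180],
    [[0,0,0],[0,0,0],120],
    [[0,0,0],[0,0,0],80],
    [[0,0,0],[0,0,0],80],
    [[0,0,0],[0,0,0],80],
    [[0,0,0],[0,0,0],80],
  ],
)

```text
t: 13.15
eef_pos: [575.2, 135.7, 128.0]
tcp_rot: [2.729, -0.46, 2.104]
ft_force: [0.5, -0.0, -0.1]
opening: 0.638
```

arm_command(
  targets=[
    [[0,0,0],[0,0,-0.01],60],
    [[0,0,0],[0,0,-0.03],60],
    [[0,0,0],[0,0,-0.06],60],
    [[0,0,0],[0,0,-0.09],60],
    [[0,0,0],[0,0,-0.12],60],
    [[0,0,0],[0,0,-0.12],60],
  ],
)

```text
t: 13.75
eef_pos: [559.3, 67.3, 229.7]
tcp_rot: [2.725, -0.456, 2.104]
ft_force: [0.4, -0.7, 0.2]
opening: 0.766
```

Run:
```python
from h import *
s=env.state(); print(s['t'],s['opening'],s['ft_force'],(s['eef_pos']-D)@n)
c=grab('wrist'); cv2.imwrite('pics/w9.png',c['im']); cv2.imwrite('pics/r_w9.png',mark(rect(c,9)))
W=world(c); P=W.reshape(-1,3); q=np.c_[(P-D)@ax,(P-D)@ay,(P-D)@n]
k=q[(q[:,2]>62)&(q[:,2]<85)&(np.hypot(q[:,0],q[:,1])<45)]; print(len(k),np.median(k[:,2]),cv2.minAreaRect(k[:,:2].astype(np.float32)))
k=q[(abs(q[:,2])<4)&(np.hypot(q[:,0],q[:,1])<85)]; print('panel',np.median(k[:,2]))
```

```text
13.75 0.7661938760654011 [ 0.37 -0.73  0.23] 164.06977242576855
1432 70.33924781270142 ((-0.37499046325683594, 0.09016990661621094), (17.590343475341797, 65.3991470336914), 38.07307052612305)
panel 0.6927310507116264
```

View pics/r_w9.png

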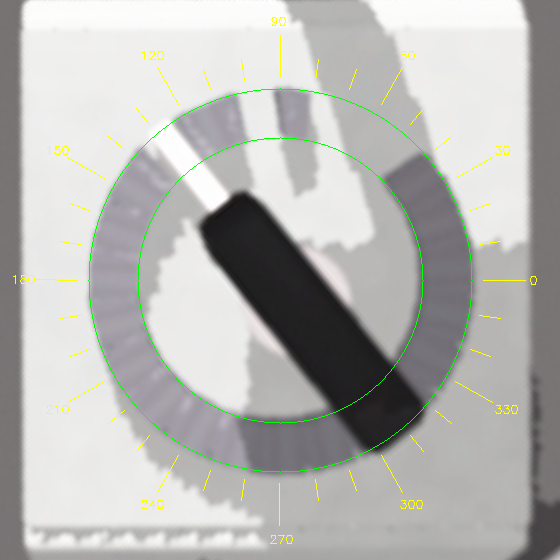

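The knob sits in the second notch (pointer at 128°). Its face is 70.3 mm from the panel plane, the same as at the start, so it is home. Last, a check of the model and bystanders.

Run:
```python
from h import *
c=grab('scene'); cv2.imwrite('pics/s10.png',c['im']); W=world(c);hsv=cv2.cvtColor(c['im'],cv2.COLOR_BGR2HSV)
for lo,hi in [(90,110),(22,32)]:
    q=W[(W[...,2]>lo)&(W[...,2]<hi)&(hsv[...,1]>80)&(abs(W[...,0]-548)<75)&(abs(W[...,1]+286)<75)];print(len(q),cv2.minAreaRect(q[:,:2].astype(np.float32)),q[:,2].mean())
print(env.state()['t'],env.state()['qvel'])
```

```text
340 ((547.7816772460938, -283.1250915527344), (70.2610092163086, 25.98198127746582), 8.648091316223145) 98.3596191290061
758 ((547.008544921875, -283.6565246582031), (106.50604248046875, 97.52581024169922), 8.208365440368652) 26.010904719034734
13.85 [ 0.02  0.03  0.02  0.   -0.01 -0.  ]
```

View pics/s10.png

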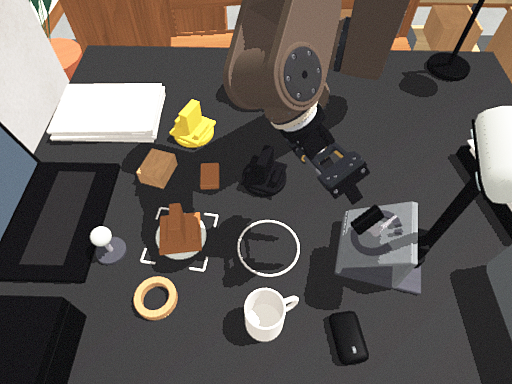

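The model at (181,237) is centred in the brackets, the bystanders are where they were, and the gripper is clear of everything. I'm handing in.

```bash
python3 -c "
from cell import env
print(env.job_done())"
```

```text
the job is handed in; nothing more can be done
None
```

The desk scanner is ready and I handed the job in at about 14 s of the 58 s; no verdict was reported.

- **Model:** I gripped the brown clay model by its middle slab, slid it flat to the scan mark and let it go. The scene and wrist cameras put its centre about 3–4 mm from the mark's centre (limit 16 mm), standing flat.
- **Knob:** I gripped the knob, pulled it about 12 mm, turned it about 68° (1.18 rad) anticlockwise past the first notch, and let it in at the second. It dropped in without needing to search for the notch. The last wrist picture shows the pointer in the last notch, and the knob's face is at its original 70.3 mm height, so it is fully home.
- **Everything else:** In the last scene picture the bystanders look unmoved and the gripper is clear of everything. I judged the bystanders by eye, not by measurement.

No check failed. The camera readings of the scan mark's and the model's positions differed by about 1–2 mm, which is within the calibration.

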